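Slide the draining tray into the cooling rack above the vessel

ROBOT

A 6-joint arm with a two-finger parallel gripper is mounted at the origin on the work surface. World frame = base frame: x ahead of the robot, y to its left, z up, the work surface at z = 0. Lengths are in m, angles in rad, forces in N, time in s.
With the tool pointing down it reaches from about 0.35 to 0.775 m from the base axis. Payload 5.5 kg.
Tool frame: the origin (TCP) lies at the very end of the fingers, on their centre line; the grasp point (between the pads) lies 19 mm behind it; z points along the fingers, y is the direction in which the jaws open and shut (so a half turn about z gives the same grasp; the last joint's range is limited). The gripper opens to 85 mm and grips with 20 to 120 N. Pads are 22 mm wide; open, the fingers measure 114 mm over their backs; the gripper's body (76 mm by 85 mm) begins 54 mm behind the grasp point. The pads swing forward as they close: fully open they stand 13 mm farther back than shut.
Start: joints at [1.181, 0.313, 0.046, 1.304, 0, 1.431], TCP at [0.142, 0.557, 0.231] pointing down, gripper open.
Joint ranges: [-2.76, 2.76], [-0.86, 1.69], [-1.03, 1.26], [-2.2, 2.34], [-1.47, 1.5], [-3.14, 3.14]. Speed limits (rad/s): [2.57, 2.57, 3.14, 3.14, 3.14, 3.14].

INTERFACE

Orientations are given as a unit quaternion [w, x, y, z].
In Python, from workcell import get_state, imaging, env, spotter gives the robot as it stands.
- The arm moves only by the tool play_rows, never from a script. Its argument "moves" is a list of rows, each an object with "claw": the finger opening in cm, from 0 to 8.54; "delta_pos": the shift along the tool's x, y, z in cm, a list of three; "twist": the turn about the tool's z in degrees. A call has 1 to 12 rows; each row is the pose to reach, as a shift and turn from the pose commanded when the call began, along the tool's axes at that moment; what a row does not reach only later rows make up. A row lasts 1/8 s, in which the tool goes at most 62.5 mm and 10.7 degrees, less where a joint would pass 70% of its speed; a pose out of reach is approached as far as the arm can. A call with a gripper value outside its range is refused whole. The fingers move at their own pace and stop on an object; "force" is the grip in N (left out, the last holds). Time passes only in rows, so rows that repeat a pose let the fingers close. It gives the time, the measured TCP pose, the force and the opening at its end, in the units of the state.
- get_state(): the state, without advancing time (a new reading comes with each control period).
- imaging.read_camera(name): name is "side" or "top"; returns the picture (400x640x3 uint8, red, green, blue); there is no depth.
- imaging.camera_info(name): a dict with "fx", "fy", "cx", "cy" (pixels), "k1" (the pictures are not rectified: a ray, as slopes to the right and down, at radius r is drawn at 1 + k1 r^2 times it, then the intrinsics apply), "world_to_cam" (4x4, takes a point from world to camera coordinates). Camera axes: x right, y down, z forward; pixel columns grow to the right and rows downward; lengths in m; the calibration is good to about 2 mm. A picture is of the moment at which its call begins. camera_info takes no time and is no camera call.
- env.hand_in(): hands the job in, once; it reports no verdict.
Trained networks look in the newest picture that a camera, given by its name, has taken for a name from the list of things; names that differ only in an ending like _2 or _b are one class to them, and where a whole thing is asked for, a point or a joint stands for the part that bears it (a point fixed in the world has none). Each returns a list of dicts, best first, with "conf" (0 to 1); they miss things now and then, are a little off and sometimes report something else, mostly with a low value. They report only what shows in the picture. A call takes as long as a camera call.
- spotter.spot_in(camera, query): "extent" ([left, top, right, bottom] in pixels, round what is visible of it).
The state is a dict: "clock": time; "joint_pos": joint angles; "qvel": joint speeds; "tau": joint torques, N m; "tcp_pos": TCP position; "orientation": TCP orientation; "wrist_force": force on the tool from outside, world axes, zero at the start; "ft_torque": the same for the moment, N m; "finger_gap": finger opening in m.
Only numpy, scipy, OpenCV 4.12 (cv2) and the standard library are available. Lean on these libraries where they do the work, as an engineer would, in place of code of your own. Each camera call takes 0.05 s, during which the arm holds its last target. There are 200 camera calls.

TASK

Slide the perforated draining tray into the steel cooling rack on the lowest pair of runners that clears the vessel standing inside it, so that honey from the pastries will drip straight into that vessel. Push it in gently, without forcing it, until it bears firmly on the backstop, and leave it lying there fully home; do not disturb that vessel or anything else on the slab.

Things in the scene. Friction and masses are not known exactly. Their poses are not given: they have to be found in the camera images.
- rack: Cooling rack, open steel frame fixed to the slab, 238 mm wide, 240 mm high; origin on the slab under its centre, z up. Its open mouth faces its -x; a tray slides in along +x; y runs across. Front and top are open between the side frames. Four pairs of U-shaped runners from x = -80 to +80 mm carry a tray's underside 65, 110, 155 and 200 mm above the slab, lowest pair first.
- runner1 (a point): Mouth of the lowest pair of runners: x = -80 mm, y = 0 of the rack, at the height of a resting tray's underside (65 mm); axes as the rack's. Each runner is a steel channel: slot 8 mm high, flange tips at y = +-88.5 mm, webs 205 mm apart (5 mm more than the tray). Before x = -80 mm the slots flare over 16 mm, 7 mm wider at the tips, up, down and sideways.
- runner2 (a point): The same for the second pair, 110 mm above the slab. In every runner a leaf spring tapers inwards from x = 15 to 70 mm of the rack and clamps the tray's edge. The push needed grows over the last 45 mm of travel to 4 to 11 N (it differs each time), stays so to the backstop, and friction then holds the tray; a compliant arm lags behind its command by several mm.
- runner3 (a point): The same for the third pair, 155 mm above the slab. (The fourth is at 200 mm.)
- backstop: Two rigid upright flat steel bars, 20 mm wide, at the rear of the rack at y = +-62 mm over its whole height: the stop for trays on every pair. Origin on the slab at x = 85 mm, y = 0 of the rack, axes as the rack's; the bars' front faces, on which a tray's leading edge bears, are at x = +82 mm of the rack.
- rack_floor (a point): Centre of the rack's footprint on the slab (origin of the rack), where one of the three vessels stands (within 16 mm); axes as the rack's.
- tray_grip (a point): Middle of the draining tray's gripping edge, 20 mm above the tray's underside. The loose tray is a stiff slotted aluminium sheet, 200 x 200 x 4 mm, 0.19 to 0.31 kg. The turned-up gripping edge on its -x side is 10 mm thick (x), 170 mm long (y), its top 34 mm above the underside. +x points to the leading edge, which goes in first; z is up. Centre of mass about 75 mm to +x of here.
- tray_lead (a point): Middle of the tray's leading edge, at half its 4 mm thickness, 195 mm to +x of tray_grip and 18 mm lower; axes as the tray's. The tray's plain y edges run in the runners.
- tray_mid (a point): Centre of the tray's underside, 95 mm to +x of tray_grip and 20 mm lower; axes as the tray's.
- dish: Shallow terracotta dish, 136 mm across, 38 mm high; origin at the centre of its underside. One of three vessels; one stands in the rack, the two others elsewhere on the slab.
- bowl: Blue ceramic bowl, 132 mm across, 85 mm high; origin at the centre of its underside.
- pot: Tall aluminium pot, 126 mm across, 130 mm high; origin at the centre of its underside.
- spoon: Olive-wood spoon, 210 mm long, lying on the slab; a bystander.
- ladle: Stainless ladle, bowl 84 mm across with a 220 mm handle, lying on the slab; a bystander. Origin under its bowl.
- spice_jar: Amber glass spice jar with a twist cap, 52 mm across, 95 mm high; a bystander. Origin at the centre of its underside.

How it is judged:
By the outcome, as a careful person would: the job done as asked, in the order asked, and still so for the second after the job is handed in, with the robot touching nothing.
It also fails if it takes over 72 s, if anything falls off the work surface, if the arm or the gripper's body presses on something with over 40 N, if the wrist force passes 120 N, or if a joint passes its speed limit or range.

## Working session

There is one attempt and no reset: what is moved stays moved. The work goes in short steps, Python scripts to look and compute and a tool call to move; the robot and the scene stay as the last step left them, time stands still between calls to the robot, and variables do not carry over. Pictures are saved under pics/ and viewed, about 8 in all and at most 12, crops included, and the job is handed in when it is done.

Besides the shell and the picture viewer there is one more tool, called as a command line: name --argument value ..., lists and objects as JSON in quotes. play_rows: Moves the arm, as the interface text tells. Its arguments: {"type":"object","properties":{"moves":{"type":"array"},"force":{"type":"number"}},"required":["moves"]}

```bash
mkdir -p pics
python3 - <<'E'
from workcell import get_state, imaging, spotter
import cv2,json
print(get_state())
for n in("side","top"):
    im=imaging.read_camera(n); cv2.imwrite(f"pics/{n}0.png",im[:,:,::-1])
    i=imaging.camera_info(n); print(n,i)
    for q in("rack","tray_grip","dish","bowl","pot","spoon","ladle","spice_jar","backstop"):
        try: print(q,[( [round(v) for v in d["extent"]],round(d["conf"],2)) for d in spotter.spot_in(n,q)][:3])
        except Exception as e: print(q,e)
E
```

```text
{'clock': 0.0, 'joint_pos': array([ 1.18141018e+00,  3.14040746e-01,  4.49619055e-02,  1.30359314e+00,
       -6.66627393e-06,  1.43119906e+00]), 'qvel': array([ 0.00215378,  0.00045632,  0.00088855, -0.00197442,  0.00056496,
       -0.00229672]), 'tau': array([-1.00772239e-03, -4.80624640e+01,  2.98535228e+01,  1.93637505e-02,
       -1.97053550e-04,  3.40580743e-05]), 'tcp_pos': array([0.1419513 , 0.55666936, 0.23037894]), 'orientation': array([-2.41947741e-04,  1.24569939e-01,  9.92210386e-01, -9.06083914e-04]), 'wrist_force': array([ 0.79578111,  0.87738999, -0.38569068]), 'ft_torque': array([ 0.00349323, -0.07265811,  0.01469209]), 'finger_gap': 0.0853893923140012}
side {'fx': 418.2042431563277, 'fy': 418.2042431563277, 'cx': 318.48506113747, 'cy': 201.39445330599864, 'k1': -0.06254129478547585, 'world_to_cam': array([[-0.99848203, -0.05128057, -0.02009836,  0.50736947],
       [-0.01608333,  0.62045937, -0.78407366,  0.11225847],
       [ 0.05267796, -0.78256021, -0.62034229,  1.54786081],
       [ 0.        ,  0.        ,  0.        ,  1.        ]])}
rack [([265, 138, 331, 217
[... 525 characters left out ...]
805558664112, 'k1': -0.1459918637376003, 'world_to_cam': array([[-0.01600664, -0.99970303, -0.01837515,  0.0259095 ],
       [-0.99445426,  0.01782771, -0.10364791,  0.535274  ],
       [ 0.10394471,  0.0166142 , -0.9944443 ,  1.81380623],
       [ 0.        ,  0.        ,  0.        ,  1.        ]])}
rack [([349, 138, 418, 216], 0.88)]
tray_grip [([252, 170, 309, 230], 0.96)]
dish [([363, 170, 394, 205], 0.86)]
bowl [([446, 166, 481, 198], 0.65)]
pot [([430, 234, 470, 264], 0.71), ([377, 238, 388, 253], 0.36)]
spoon [([264, 146, 314, 163], 0.5), ([348, 137, 418, 218], 0.28)]
ladle [([199, 218, 268, 272], 0.62)]
spice_jar [([375, 238, 388, 255], 0.73)]
backstop [([392, 153, 413, 201], 0.66)]
```

Run:
```python
import cv2
t=cv2.imread("pics/top0.png")[125:285,190:490]; s=cv2.imread("pics/side0.png")[120:355,230:400]
cv2.imwrite("pics/t1.png",cv2.resize(t[:110],None,fx=2.65,fy=2.65*1,interpolation=cv2.INTER_CUBIC) if 0 else cv2.resize(t,None,fx=2.66,fy=2.66,interpolation=cv2.INTER_CUBIC))
cv2.imwrite("pics/s1.png",cv2.resize(s,None,fx=2.5,fy=2.5,interpolation=cv2.INTER_CUBIC))
```

```text
(no output)
```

View pics/t1.png

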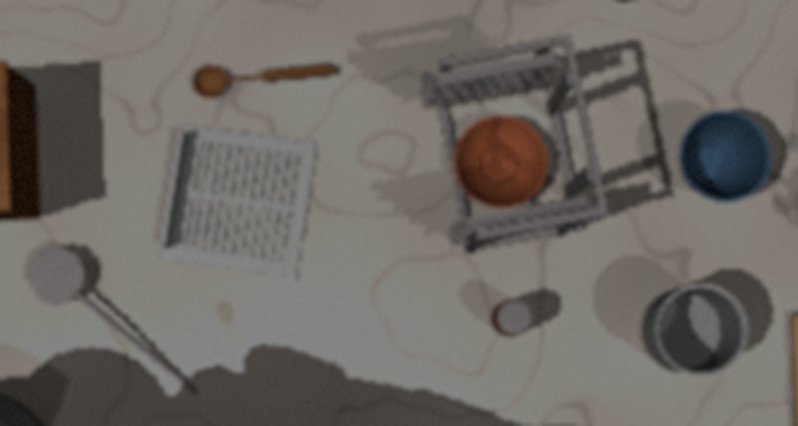

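View pics/s1.png

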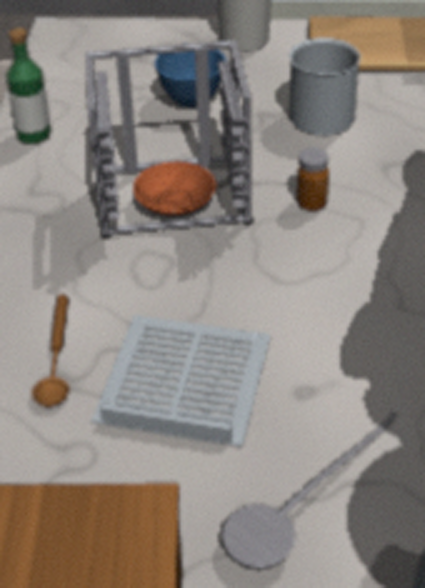

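```bash
cat > h.py <<'E'
import numpy as np, cv2
from workcell import imaging
INFO={n:imaging.camera_info(n) for n in("side","top")}
def proj(n,P):
    i=INFO[n];P=np.atleast_2d(P);T=i["world_to_cam"];c=P@T[:3,:3].T+T[:3,3]
    s=c[:,:2]/c[:,2:];r=(s**2).sum(1,keepdims=True);s=s*(1+i["k1"]*r)
    return s*[i["fx"],i["fy"]]+[i["cx"],i["cy"]]
def back(n,uv,z):
    i=INFO[n];T=i["world_to_cam"];p=(np.asarray(uv,float)-[i["cx"],i["cy"]])/[i["fx"],i["fy"]];s=p.copy()
    for _ in range(20): s=p/(1+i["k1"]*(s@s))
    d=T[:3,:3].T@np.r_[s,1];o=-T[:3,:3].T@T[:3,3];return o+d*(z-o[2])/d[2]
def pose(x,y,yaw,P):
    P=np.atleast_2d(P).astype(float);c,s=np.cos(yaw),np.sin(yaw)
    return np.c_[x+c*P[:,0]-s*P[:,1],y+s*P[:,0]+c*P[:,1],P[:,2]]
def crop(im,x0,y0,w,h,f):
    c=cv2.resize(im[y0:y0+h,x0:x0+w],None,fx=f,fy=f,interpolation=cv2.INTER_CUBIC)
    c=cv2.convertScaleAbs(c,alpha=1.4,beta=0)
    for k in range(-(-x0//10)*10,x0+w,10):
        cv2.line(c,(int((k+.5-x0)*f),0),(int((k+.5-x0)*f),6),(0,0,255),1)
        if k%20==0: cv2.putText(c,str(k),(int((k+.5-x0)*f)-10,17),0,.35,(0,0,255))
    for k in range(-(-y0//10)*10,y0+h,10):
        cv2.line(c,(0,int((k+.5-y0)*f)),(6,int((k+.5-y0)*f)),(0,0,255),1)
        if k%20==0: cv2.putText(c,str(k),(8,int((k+.5-y0)*f)+4),0,.35,(0,0,255))
    return c
E
python3 - <<'E'
from h import *
t=cv2.imread("pics/top0.png");s=cv2.imread("pics/side0.png")
cv2.imwrite("pics/r2.png",np.hstack([crop(t,345,132,76,90,5.2),crop(s,260,132,76,90,5.2)]))
cv2.imwrite("pics/y2.png",np.hstack([crop(t,246,165,70,70,5.6),crop(s,262,240,70,70,5.6)]))
E
```

```text
(no output)
```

View pics/r2.png

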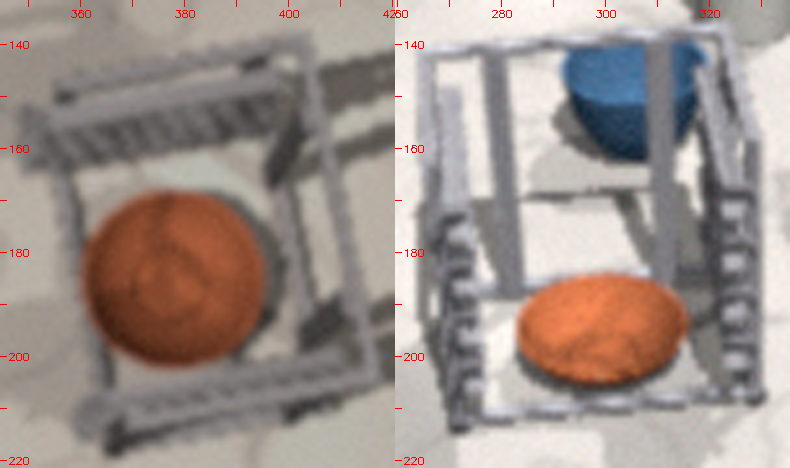

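View pics/y2.png

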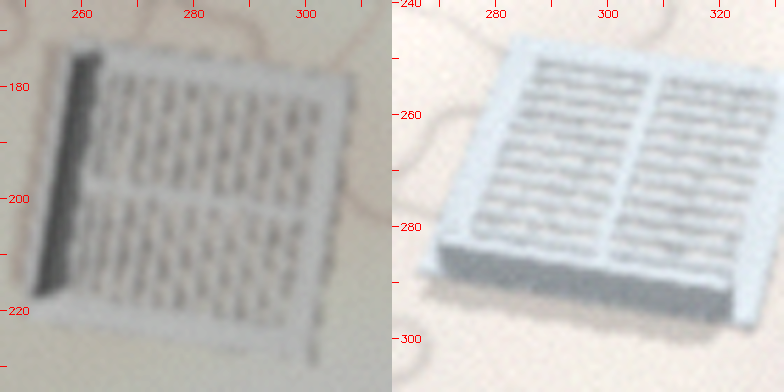

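```bash
cat > fit.py <<'E'
from h import *
from scipy.optimize import least_squares
# tray: (cam,u,v,x,y,z mm in tray_mid frame)
T=[("top",308.4,177.5,100,100,4),("top",301.4,229.1,100,-100,4),("top",250.9,218,-100,-100,4),("top",257.1,172,-100,100,4),
("side",284,245.8,100,100,4),("side",266.5,289,-100,100,4),("side",325.4,298.1,-100,-100,4),("side",338,254,100,-100,4)]
def res(p,L):
    return np.concatenate([proj(c,pose(*p[:3],[[x/1e3,y/1e3,z/1e3]]))[0]-[u,v] for c,u,v,x,y,z in L])
r=least_squares(res,[.53,.21,-1.7],args=(T,),loss="soft_l1")
print("tray",r.x[:2],np.degrees(r.x[2]));print(res(r.x,T).reshape(-1,2).round(1).tolist())
def L(p):
    xb,xf,w=p[3:]*1e3
    return [("top",403.2,139.2,xb,w,237),("top",416,204.2,xb,-w,237),("side",266.6,141.1,xb,w,237),("side",322.4,137.7,xb,-w,237),
    ("side",271.8,214.2,xf,w,0),("side",329.1,208,xf,-w,0),("top",366.6,217.7,xf,-w,0),("side",278.5,141.1,85,62,237),("side",310.5,139.2,85,-62,237)]
R=least_squares(lambda p:res(p,L(p)),[.6,-.18,-1.365,.088,-.08,.115],loss="soft_l1")
print("rack",R.x[:2],np.degrees(R.x[2]),R.x[3:]);print(res(R.x,L(R.x)).reshape(-1,2).round(1).tolist())
np.save("fit.npy",np.array([r.x[:3],R.x[:3]]))
t=cv2.imread("pics/top0.png");s=cv2.imread("pics/side0.png")
def dr(img,n,p,segs,x0,y0,f,col):
    for a,b in segs:
        q=[(proj(n,pose(*p,[np.array(k)/1e3]))[0]+.5-[x0,y0])*f for k in(a,b)]
        cv2.line(img,*[tuple(int(round(v)) for v in k) for k in q],col,1,cv2.LINE_AA)
tr=[((100,-100,4),(100,100,4)),((-100,-100,4),(-100,100,4)),((-100,-100,4),(100,-100,4)),((-100,100,4),(100,100,4)),((-100,-85,34),(-100,85,34)),((-90,-85,34),(-90,85,34))]
rk=[((82,y,0),(82,y,240)) for y in(-72,-52,52,72)]+[((82,-115,240),(82,115,240)),((-96,-115,0),(-96,115,0))]
for h in(65,110,155,200): rk+=[((-80,y,h+a),(80,y,h+a)) for y in(-88.5,88.5) for a in (0,8)]
out=[]
for n,im,bx in(("top",t,[(345,132,76,90),(246,165,70,70)]),("side",s,[(260,132,76,90),(262,240,80,70)])):
    row=[]
    for b,p,sg in zip(bx,(R.x[:3],r.x[:3]),(rk,tr)):
        f=5.2 if p is R.x or sg is rk else 4.9
        c=crop(im,*b,f);dr(c,n,p,sg,b[0],b[1],f,(0,255,0));row.append(c)
    out.append(row)
cv2.imwrite("pics/o_r.png",np.hstack([out[0][0],out[1][0]]));cv2.imwrite("pics/o_t.png",np.hstack([out[0][1],out[1][1]]))
E
python3 fit.py
```

```text
tray [0.54882043 0.21307245] -99.08228980851803
[[0.1, 0.6], [-0.5, 0.1], [-1.1, 3.8], [0.8, -0.9], [-1.3, 0.1], [-0.6, -0.4], [1.1, 0.0], [-0.4, -0.5]]
rack [ 0.59597878 -0.16687409] -80.50918088782267 [ 0.09316072 -0.06383854  0.11259727]
[[-0.2, 0.6], [0.2, 0.0], [-1.0, 0.2], [0.5, -0.7], [0.2, -0.6], [-0.6, 0.6], [-0.1, 0.0], [0.1, 0.3], [-0.2, -0.2]]
```

View pics/o_r.png

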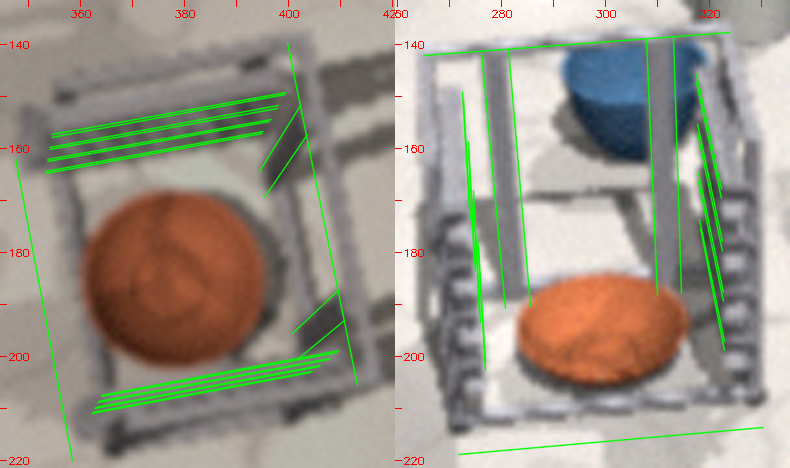

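Run:
```python
from h import *
s=cv2.cvtColor(cv2.imread("pics/side0.png"),cv2.COLOR_BGR2GRAY)
print("bars side cols 274..288 / 306..318")
for v in range(143,188,4): print(v,s[v,274:289].tolist(),s[v,305:319].tolist())
tr,rk=np.load("fit.npy")
for y in(62,-62): print([proj("side",pose(*rk,[[.082,y/1e3,z]]))[0].round(1).tolist() for z in(.01,.08,.16,.23)])
```

```text
bars side cols 274..288 / 306..318
143 [134, 149, 126, 97, 89, 89, 98, 116, 138, 140, 141, 138, 141, 148, 151] [74, 77, 77, 75, 85, 88, 92, 85, 71, 64, 57, 50, 50, 55]
147 [166, 163, 144, 106, 88, 83, 86, 112, 157, 169, 165, 167, 167, 165, 167] [81, 82, 81, 84, 88, 85, 90, 85, 77, 63, 54, 50, 75, 117]
151 [168, 166, 155, 112, 87, 86, 87, 102, 146, 166, 170, 173, 170, 172, 170] [80, 77, 81, 84, 85, 88, 88, 83, 71, 55, 44, 37, 34, 74]
155 [167, 171, 164, 135, 99, 86, 92, 96, 126, 153, 155, 156, 155, 155, 162] [42, 41, 48, 63, 84, 90, 85, 84, 70, 48, 31, 48, 62, 67]
159 [166, 168, 173, 158, 111, 89, 86, 86, 111, 154, 161, 155, 155, 157, 158] [35, 36, 38, 60, 86, 92, 86, 88, 75, 70, 88, 129, 151, 103]
163 [163, 166, 168, 160, 126, 97, 88, 89, 103, 140, 167, 166, 150, 142, 142] [84, 80, 80, 84, 89, 90, 89, 88, 101, 141, 166, 171, 168, 146]
167 [149, 164, 166, 165, 143, 109, 87, 87, 97, 131, 159, 163, 145, 139, 140] [125, 127, 130, 117, 91, 88, 89, 88, 89, 105, 115, 150, 153, 104]
171 [100, 90, 88, 88, 88, 94, 88, 85, 87, 106, 147, 156, 155, 153, 153] [63, 84, 128, 148, 118, 91, 87, 90, 87, 86, 87, 105, 146, 150]
175 [119, 108, 93, 87, 88, 88, 87, 88, 86, 100, 136, 158, 162, 164, 164] [85, 86, 92, 110, 115, 100, 91, 90, 90, 89, 88, 86, 82, 64]
179 [113, 130, 142, 106, 90, 88, 89, 90, 88, 93, 123, 161, 168, 168, 164] [149, 107, 87, 84, 78, 85, 89, 88, 86, 78, 82, 89, 88, 81]
183 [86, 133, 164, 166, 127, 96, 86, 91, 87, 86, 111, 159, 171, 168, 171] [145, 150, 146, 130, 92, 86, 92, 90, 87, 62, 66, 66, 64, 68]
187 [135, 130, 127, 125, 120, 97, 82, 85, 88, 88, 87, 100, 103, 106, 103] [97, 91, 89, 90, 85, 88, 91, 100, 83, 70, 67, 68, 71, 69]
[[282.9, 188.7], [281.6, 175.0], [280.1, 158.5], [278.8, 143.3]]
[[312.1, 186.2], [311.6, 172.5], [311.0, 156.1], [310.4, 140.9]]
```

View pics/o_t.png

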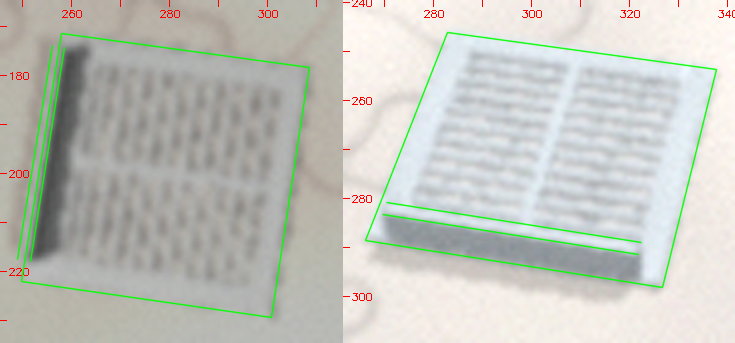

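play_rows --moves '[{"claw":5,"delta_pos":[-47.1,-13.8,0],"twist":-5.2},{"claw":5,"delta_pos":[-47.1,-13.8,0],"twist":-5.2},{"claw":5,"delta_pos":[-47.1,-13.8,0],"twist":-5.2},{"claw":5,"delta_pos":[-47.1,-13.8,0],"twist":-5.2},{"claw":5,"delta_pos":[-47.1,-13.8,0],"twist":-5.2},{"claw":5,"delta_pos":[-47.1,-13.8,0],"twist":-5.2},{"claw":5,"delta_pos":[-47.1,-13.8,0],"twist":-5.2},{"claw":5,"delta_pos":[-47.1,-13.8,0],"twist":-5.2},{"claw":5,"delta_pos":[-47.1,-13.8,8],"twist":-5.2},{"claw":5,"delta_pos":[-47.1,-13.8,13],"twist":-5.2},{"claw":5,"delta_pos":[-47.1,-13.8,13],"twist":-5.2},{"claw":5,"delta_pos":[-47.1,-13.8,13],"twist":-5.2}]'

```text
clock: 2.5
tcp_pos: [0.5651, 0.3075, 0.1028]
orientation: [0.001, 0.079, 0.997, 0.0]
wrist_force: [0.2, 0.7, 0.3]
finger_gap: 0.0498
```

Run:
```python
from h import *
a=imaging.read_camera("top")[:,:,::-1];b=imaging.read_camera("side")[:,:,::-1]
cv2.imwrite("pics/g3.png",np.hstack([crop(a,225,150,100,90,4),crop(b,250,220,100,90,4)]))
for n in("top","side"): print([proj(n,[[.5645,.3072,z]])[0].round(1) for z in(.1,.034)])
```

```text
[array([250.6, 193.4]), array([253.7, 195.5])]
[array([294.3, 271.9]), array([295.4, 286. ])]
```

View pics/g3.png

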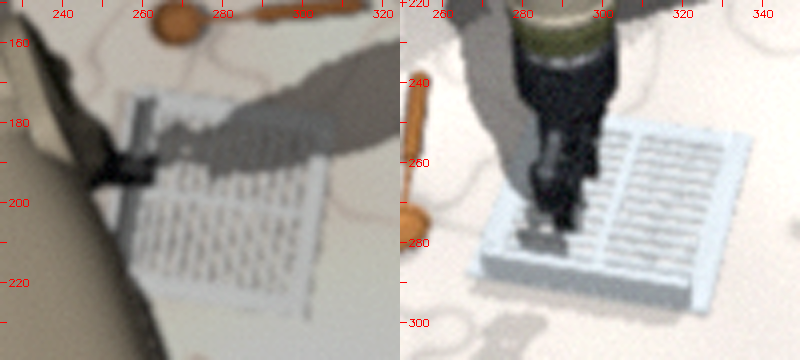

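play_rows --moves '[{"claw":5,"delta_pos":[0,0,5],"twist":0},{"claw":5,"delta_pos":[0,0,8],"twist":0},{"claw":5,"delta_pos":[0,0,9.2],"twist":0},{"claw":5,"delta_pos":[0,0,9.2],"twist":0},{"claw":0.5,"delta_pos":[0,0,9.2],"twist":0},{"claw":0.5,"delta_pos":[0,0,9.2],"twist":0},{"claw":0.5,"delta_pos":[0,0,9.2],"twist":0},{"claw":0.5,"delta_pos":[0,0,9.2],"twist":0},{"claw":0.5,"delta_pos":[0,0,9.2],"twist":0},{"claw":0.5,"delta_pos":[0,0,9.2],"twist":0}]' --force 80

```text
clock: 3.85
tcp_pos: [0.5656, 0.3075, 0.0111]
orientation: [0.001, 0.08, 0.997, 0.001]
wrist_force: [-0.7, 0.1, 5.5]
finger_gap: 0.0082
```

play_rows --moves '[{"claw":0.5,"delta_pos":[0,0,-1],"twist":0},{"claw":0.5,"delta_pos":[0,0,-4],"twist":0},{"claw":0.5,"delta_pos":[0,0,-8],"twist":0},{"claw":0.5,"delta_pos":[0,-3,-8],"twist":-4},{"claw":0.5,"delta_pos":[0,-6,-8],"twist":-8},{"claw":0.5,"delta_pos":[0,-9,-8],"twist":-12},{"claw":0.5,"delta_pos":[-0.1,-12,-8],"twist":-16},{"claw":0.5,"delta_pos":[-0.2,-14,-8],"twist":-18.7},{"claw":0.5,"delta_pos":[-0.2,-15.6,-8],"twist":-18.7},{"claw":0.5,"delta_pos":[-0.2,-15.6,-8],"twist":-18.7},{"claw":0.5,"delta_pos":[-0.2,-15.6,-8],"twist":-18.7}]'

```text
clock: 5.22
tcp_pos: [0.5419, 0.1532, 0.0894]
orientation: [0.0, -0.084, 0.997, 0.0]
wrist_force: [-0.0, -0.6, -1.6]
finger_gap: 0.0082
```

Run:
```python
from h import *
from workcell import get_state
s=get_state();print({k:np.round(s[k],4).tolist() for k in("clock","tcp_pos","orientation","wrist_force","ft_torque","finger_gap","joint_pos")})
a=imaging.read_camera("top")[:,:,::-1];b=imaging.read_camera("side")[:,:,::-1]
cv2.imwrite("pics/top4.png",a);cv2.imwrite("pics/side4.png",b)
tr,rk=np.load("fit.npy")
w,x,y,z=s["orientation"];ty=np.array([2*(x*y-w*z),1-2*(x*x+z*z)]);tx=np.array(s["tcp_pos"])[:2]
yaw=np.arctan2(-ty[1],-ty[0]);print("tool yaw",np.degrees(yaw),"rack",np.degrees(rk[2]))
mid=tx+.095*np.array([np.cos(yaw),np.sin(yaw)]);zu=s["tcp_pos"][2]-.0108
P=lambda L:pose(*mid,yaw,np.array(L)/1e3)+[0,0,zu]
ims=[]
for n,im,b4 in(("top",a,(275,130,150,120)),("side",b,(245,125,110,150))):
    f=400/b4[2];c=crop(im,*b4,f)
    def poly(Q,col,cl=True):
        q=np.array([(proj(n,[k])[0]+.5-b4[:2])*f for k in Q]).round().astype(int);cv2.polylines(c,[q],cl,col,1,cv2.LINE_AA)
    poly(P([[100,100,4],[100,-100,4],[-100,-100,4],[-100,100,4]]),(0,255,0))
    for yy in(-88.5,88.5): poly(pose(*rk,np.array([[-80,yy,65],[80,yy,65]])/1e3),(255,0,255),False)
    ims.append(c)
H=max(c.shape[0] for c in ims);cv2.imwrite("pics/p4.png",np.hstack([cv2.copyMakeBorder(c,0,H-c.shape[0],0,0,0) for c in ims]))
r=np.r_[np.cos(rk[2]),np.sin(rk[2])];d=tx-rk[:2];print("grip in rack",d@r,-d[0]*r[1]+d[1]*r[0])
```

```text
{'clock': 5.225, 'tcp_pos': [0.5419, 0.1532, 0.0894], 'orientation': [0.0002, -0.0835, 0.9965, 0.0003], 'wrist_force': [-0.0308, -0.6107, -1.5879], 'ft_torque': [0.1854, 0.0602, -0.0129], 'finger_gap': 0.0082, 'joint_pos': [0.1327, 0.3716, -0.2307, 0.9682, 0.0005, -0.0345]}
tool yaw -80.41914486574693 rack -80.50918088782267
grip in rack -0.3246345074233929 -0.0006015831326263432
```

View pics/p4.png

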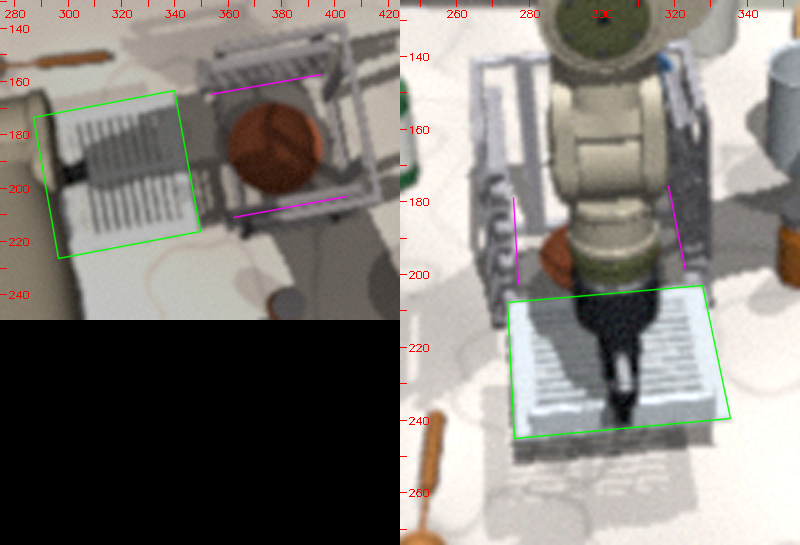

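Run:
```python
from h import *
b=cv2.imread("pics/side4.png");a=cv2.imread("pics/top4.png")
g=cv2.cvtColor(b,cv2.COLOR_BGR2GRAY)
for v in(208,214,220,226,232,236): print(v,"L",g[v,270:284].tolist(),"R",g[v,322:340].tolist())
cv2.imwrite("pics/z4.png",np.hstack([crop(b,265,195,80,60,6)[:, :480],cv2.copyMakeBorder(crop(a,318,150,52,75,4.8),0,0,0,0,0)]))
```

```text
208 L [69, 54, 59, 71, 106, 143, 158, 164, 162, 152, 108, 83, 89, 86] R [147, 160, 170, 170, 174, 171, 165, 129, 84, 115, 158, 164, 161, 163, 160, 165, 166, 165]
214 L [82, 56, 56, 67, 105, 156, 171, 170, 171, 169, 162, 124, 85, 77] R [145, 142, 153, 168, 173, 170, 172, 169, 167, 160, 165, 167, 171, 170, 172, 170, 170, 173]
220 L [140, 147, 162, 160, 128, 138, 165, 170, 171, 172, 168, 160, 154, 150] R [134, 132, 134, 146, 166, 172, 173, 171, 170, 167, 160, 163, 169, 171, 168, 172, 173, 174]
226 L [174, 168, 173, 175, 163, 140, 160, 169, 170, 171, 170, 168, 155, 154] R [133, 138, 138, 142, 146, 166, 171, 172, 168, 171, 167, 165, 168, 170, 176, 177, 176, 175]
232 L [149, 147, 148, 149, 137, 108, 141, 165, 166, 168, 168, 166, 151, 138] R [146, 140, 137, 139, 146, 150, 158, 168, 169, 156, 167, 175, 172, 177, 179, 174, 170, 169]
236 L [150, 153, 149, 154, 145, 108, 126, 162, 172, 168, 168, 166, 150, 138] R [117, 115, 114, 118, 118, 118, 120, 116, 120, 130, 166, 174, 175, 176, 180, 182, 181, 181]
```

```bash
python3 -c "
import cv2;print(cv2.imread('pics/z4.png').shape)"
```

```text
(360, 730, 3)
```

View pics/z4.png

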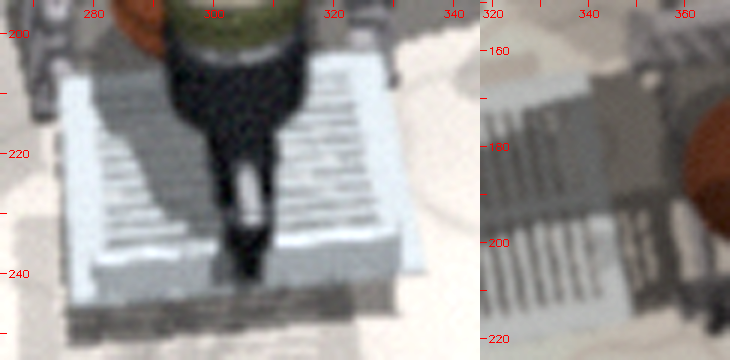

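play_rows --moves '[{"claw":0.5,"delta_pos":[0,0,1.1],"twist":0},{"claw":0.5,"delta_pos":[0,-1.5,1.1],"twist":0},{"claw":0.5,"delta_pos":[0,-3,1.1],"twist":0},{"claw":0.5,"delta_pos":[0,-4,1.1],"twist":0},{"claw":0.5,"delta_pos":[0,-4.5,1.1],"twist":0},{"claw":0.5,"delta_pos":[0,-5,1.1],"twist":0},{"claw":0.5,"delta_pos":[0,-5.5,1.1],"twist":0},{"claw":0.5,"delta_pos":[0,-6,1.1],"twist":0},{"claw":0.5,"delta_pos":[0,-6,1.1],"twist":0}]'

```text
clock: 6.45
tcp_pos: [0.5518, 0.0933, 0.0783]
orientation: [0.0, -0.083, 0.997, 0.0]
wrist_force: [0.3, 0.8, -2.2]
finger_gap: 0.0086
```

```bash
cat > st.py <<'E'
from h import *
from workcell import get_state
s=get_state();print({k:np.round(s[k],4).tolist() for k in("clock","tcp_pos","orientation","wrist_force","ft_torque")})
rk=np.load("fit.npy")[1];r=np.r_[np.cos(rk[2]),np.sin(rk[2])];d=s["tcp_pos"][:2]-rk[:2];f=s["wrist_force"]
w,x,y,z=s["orientation"]
print("grip rack x,y mm",(1e3*d@r).round(1),(1e3*(-d[0]*r[1]+d[1]*r[0])).round(1),"F along/lat",(f[:2]@r).round(1),(-f[0]*r[1]+f[1]*r[0]).round(1),"yaw",np.degrees(np.arctan2(-(1-2*(x*x+z*z)),-2*(x*y-w*z))).round(2))
E
python3 st.py
```

```text
{'clock': 6.45, 'tcp_pos': [0.5518, 0.0933, 0.0783], 'orientation': [0.0001, -0.0834, 0.9965, 0.0], 'wrist_force': [0.277, 0.8204, -2.1888], 'ft_torque': [0.1905, 0.0505, -0.0337]}
grip rack x,y mm -263.9 -0.7 F along/lat -0.8 0.4 yaw -80.43
```

play_rows --moves '[{"claw":0.5,"delta_pos":[0,-1,0],"twist":0},{"claw":0.5,"delta_pos":[0,-2,0],"twist":0},{"claw":0.5,"delta_pos":[0,-3,0],"twist":0},{"claw":0.5,"delta_pos":[0,-4,0],"twist":0},{"claw":0.5,"delta_pos":[0,-4,0],"twist":0}]'

```text
clock: 7.08
tcp_pos: [0.5586, 0.0532, 0.0783]
orientation: [0.0, -0.083, 0.997, 0.0]
wrist_force: [-0.1, -0.4, -1.6]
finger_gap: 0.0082
```

```bash
python3 st.py
```

```text
{'clock': 7.075, 'tcp_pos': [0.5586, 0.0532, 0.0783], 'orientation': [0.0001, -0.0828, 0.9966, 0.0], 'wrist_force': [-0.0529, -0.4361, -1.6288], 'ft_torque': [0.2167, 0.0444, 0.0189]}
grip rack x,y mm -223.2 -0.6 F along/lat 0.4 -0.1 yaw -80.5
```

play_rows --moves '[{"claw":0.5,"delta_pos":[0,-1,0],"twist":0},{"claw":0.5,"delta_pos":[0,-2,0],"twist":0},{"claw":0.5,"delta_pos":[0,-3,0],"twist":0},{"claw":0.5,"delta_pos":[0,-4,0],"twist":0},{"claw":0.5,"delta_pos":[0,-4,0],"twist":0}]'

```text
clock: 7.7
tcp_pos: [0.5653, 0.0138, 0.0783]
orientation: [0.0, -0.083, 0.997, 0.0]
wrist_force: [-0.5, 0.1, -2.5]
finger_gap: 0.0086
```

Run:
```python
exec(open("st.py").read())
a=imaging.read_camera("top")[:,:,::-1];b=imaging.read_camera("side")[:,:,::-1]
cv2.imwrite("pics/p6.png",np.hstack([crop(a,300,130,120,100,3.3),crop(b,255,130,90,100,4)[:330]]) if 0 else np.hstack([crop(a,305,130,115,100,3.4),crop(b,255,130,100,100,4)[:340]]))
```

```text
{'clock': 7.7, 'tcp_pos': [0.5653, 0.0138, 0.0783], 'orientation': [0.0001, -0.0829, 0.9966, 0.0], 'wrist_force': [-0.4662, 0.108, -2.5292], 'ft_torque': [0.1618, 0.0223, 0.0145]}
grip rack x,y mm -183.2 -0.5 F along/lat -0.2 -0.4 yaw -80.49
```

View pics/p6.png

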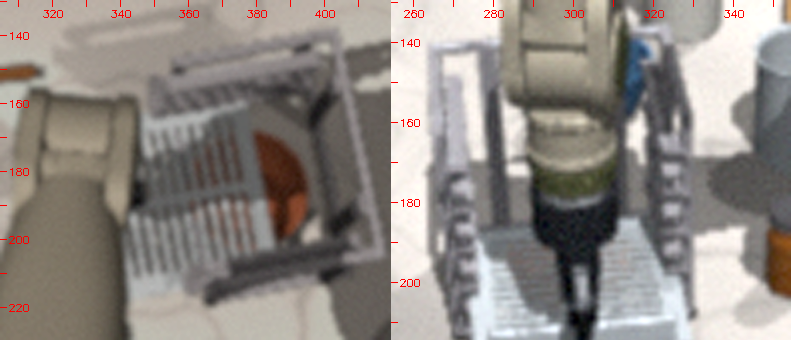

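play_rows --moves '[{"claw":0.5,"delta_pos":[0,-1,0],"twist":0},{"claw":0.5,"delta_pos":[0,-2,0],"twist":0},{"claw":0.5,"delta_pos":[0,-2.8,0],"twist":0},{"claw":0.5,"delta_pos":[0,-3.4,0],"twist":0},{"claw":0.5,"delta_pos":[0,-4,0],"twist":0},{"claw":0.5,"delta_pos":[0,-4.5,0],"twist":0},{"claw":0.5,"delta_pos":[0,-5,0],"twist":0},{"claw":0.5,"delta_pos":[0,-5,0],"twist":0}]'

```text
clock: 8.8
tcp_pos: [0.5733, -0.0346, 0.0782]
orientation: [-0.0, -0.084, 0.996, 0.0]
wrist_force: [1.5, 2.0, -3.1]
finger_gap: 0.0082
```

```bash
python3 st.py
```

```text
{'clock': 8.8, 'tcp_pos': [0.5733, -0.0346, 0.0782], 'orientation': [-0.0001, -0.0837, 0.9965, 0.0002], 'wrist_force': [1.4846, 2.0228, -3.0572], 'ft_torque': [0.8479, -0.3604, 0.3609]}
grip rack x,y mm -134.2 -0.5 F along/lat -1.8 1.8 yaw -80.4
```

play_rows --moves '[{"claw":0.5,"delta_pos":[0,-0.4,0],"twist":0},{"claw":0.5,"delta_pos":[0,-0.8,0],"twist":0},{"claw":0.5,"delta_pos":[0,-1.2,0],"twist":0},{"claw":0.5,"delta_pos":[0,-1.5,0],"twist":0},{"claw":0.5,"delta_pos":[0,-1.5,0],"twist":0}]'

```text
clock: 9.43
tcp_pos: [0.5755, -0.0485, 0.078]
orientation: [-0.0, -0.084, 0.996, 0.001]
wrist_force: [1.8, 4.0, -2.3]
finger_gap: 0.0084
```

```bash
python3 st.py
```

```text
{'clock': 9.425, 'tcp_pos': [0.5755, -0.0485, 0.078], 'orientation': [-0.0003, -0.0841, 0.9965, 0.001], 'wrist_force': [1.7919, 4.0031, -2.2904], 'ft_torque': [1.3666, -0.3256, 0.4454]}
grip rack x,y mm -120.2 -0.7 F along/lat -3.7 2.4 yaw -80.35
```

play_rows --moves '[{"claw":0.5,"delta_pos":[0,-0.3,0],"twist":0},{"claw":0.5,"delta_pos":[0,-0.5,0],"twist":0},{"claw":0.5,"delta_pos":[0,-0.5,0],"twist":0}]'

```text
clock: 9.8
tcp_pos: [0.5763, -0.0532, 0.078]
orientation: [-0.0, -0.084, 0.996, 0.001]
wrist_force: [2.1, 5.3, -1.3]
finger_gap: 0.0083
```

play_rows --moves '[{"claw":0.5,"delta_pos":[0,-0.2,0],"twist":0},{"claw":0.5,"delta_pos":[0,-0.2,0],"twist":0}]'

```text
clock: 10.05
tcp_pos: [0.5767, -0.0551, 0.078]
orientation: [-0.0, -0.084, 0.996, 0.001]
wrist_force: [1.8, 6.1, -3.2]
finger_gap: 0.0081
```

play_rows --moves '[{"claw":0.5,"delta_pos":[0,-0.2,0],"twist":0},{"claw":0.5,"delta_pos":[0,-0.2,0],"twist":0}]'

```text
clock: 10.3
tcp_pos: [0.577, -0.057, 0.078]
orientation: [-0.0, -0.084, 0.996, 0.001]
wrist_force: [1.4, 5.3, -2.3]
finger_gap: 0.0085
```

```bash
python3 st.py
```

```text
{'clock': 10.3, 'tcp_pos': [0.577, -0.057, 0.078], 'orientation': [-0.0002, -0.0842, 0.9965, 0.0012], 'wrist_force': [1.4076, 5.3066, -2.3273], 'ft_torque': [1.5209, -0.4354, 0.4328]}
grip rack x,y mm -111.5 -0.6 F along/lat -5.0 2.3 yaw -80.34
```

play_rows --moves '[{"claw":0.5,"delta_pos":[0,-0.2,0],"twist":0},{"claw":0.5,"delta_pos":[0,-0.2,0],"twist":0}]'

```text
clock: 10.55
tcp_pos: [0.5772, -0.0574, 0.0781]
orientation: [-0.0, -0.085, 0.996, 0.003]
wrist_force: [1.6, 10.9, -1.9]
finger_gap: 0.0085
```

play_rows --moves '[{"claw":0.5,"delta_pos":[0,-0.2,0],"twist":0},{"claw":0.5,"delta_pos":[0,-0.2,0],"twist":0}]'

```text
clock: 10.8
tcp_pos: [0.5774, -0.0575, 0.0781]
orientation: [0.0, -0.085, 0.996, 0.005]
wrist_force: [1.6, 17.5, 0.2]
finger_gap: 0.0081
```

```bash
python3 st.py
```

```text
{'clock': 10.8, 'tcp_pos': [0.5774, -0.0575, 0.0781], 'orientation': [0.0001, -0.0852, 0.9964, 0.0045], 'wrist_force': [1.6434, 17.4908, 0.2027], 'ft_torque': [3.5852, -0.4317, 0.2938]}
grip rack x,y mm -111.0 -0.3 F along/lat -17.0 4.5 yaw -80.22
```

play_rows --moves '[{"claw":0.5,"delta_pos":[0,-0.05,0.1],"twist":0},{"claw":0.5,"delta_pos":[0,-0.1,0.2],"twist":0},{"claw":0.5,"delta_pos":[0,-0.1,0.2],"twist":0}]'

```text
clock: 11.18
tcp_pos: [0.5776, -0.0573, 0.0765]
orientation: [0.0, -0.086, 0.996, 0.005]
wrist_force: [0.9, 21.5, 2.6]
finger_gap: 0.0082
```

```bash
python3 st.py
```

```text
{'clock': 11.175, 'tcp_pos': [0.5776, -0.0573, 0.0765], 'orientation': [0.0003, -0.0856, 0.9963, 0.0052], 'wrist_force': [0.8893, 21.5048, 2.6326], 'ft_torque': [3.9641, -0.3131, 0.1059]}
grip rack x,y mm -111.1 -0.1 F along/lat -21.1 4.4 yaw -80.17
```

play_rows --moves '[{"claw":4,"delta_pos":[0,0,0],"twist":0},{"claw":4,"delta_pos":[0,0.3,0],"twist":0},{"claw":4,"delta_pos":[0,0.4,0],"twist":0},{"claw":4,"delta_pos":[0,0.5,0],"twist":0},{"claw":4,"delta_pos":[0,0.5,0],"twist":0},{"claw":4,"delta_pos":[0,0.5,0],"twist":0}]'

```text
clock: 11.92
tcp_pos: [0.5774, -0.0585, 0.0763]
orientation: [0.0, -0.083, 0.997, -0.0]
wrist_force: [0.3, -0.6, 0.4]
finger_gap: 0.04
```

```bash
python3 st.py
```

```text
{'clock': 11.925, 'tcp_pos': [0.5774, -0.0585, 0.0763], 'orientation': [0.0, -0.0835, 0.9965, -0.0], 'wrist_force': [0.3078, -0.5866, 0.3723], 'ft_torque': [-0.0153, -0.0017, -0.0669]}
grip rack x,y mm -110.0 -0.5 F along/lat 0.6 0.2 yaw -80.43
```

Released cleanly; lift straight up, then back off out of view.

play_rows --moves '[{"claw":4,"delta_pos":[0,0,-4],"twist":0},{"claw":4,"delta_pos":[0,0,-9],"twist":0},{"claw":4,"delta_pos":[0,0,-14],"twist":0},{"claw":4,"delta_pos":[0,5,-18],"twist":0},{"claw":4,"delta_pos":[0,10,-18],"twist":0},{"claw":4,"delta_pos":[0,16,-18],"twist":0},{"claw":4,"delta_pos":[4,22,-18],"twist":0},{"claw":4,"delta_pos":[8,28,-18],"twist":0},{"claw":4,"delta_pos":[12,32,-18],"twist":0},{"claw":4,"delta_pos":[12,32,-18],"twist":0}]'

```text
clock: 13.18
tcp_pos: [0.4029, 0.2388, 0.2567]
orientation: [-0.0, -0.086, 0.996, 0.0]
wrist_force: [1.2, 0.1, -0.3]
finger_gap: 0.0397
```

Run:
```python
exec(open("st.py").read())
a=imaging.read_camera("top")[:,:,::-1];b=imaging.read_camera("side")[:,:,::-1]
ims=[]
for n,im,b4,f in(("top",a,(330,130,100,100),4),("side",b,(255,130,95,110),4)):
    c=crop(im,*b4,f)
    for X,Y,Z in((82,100,69),(82,-100,69),(-118,-100,69),(-118,100,69)):
        q=(proj(n,pose(*rk,np.array([[X,Y,Z]])/1e3))[0]+.5-b4[:2])*f;cv2.circle(c,tuple(int(v) for v in q),3,(0,255,0),1)
    ims.append(cv2.copyMakeBorder(c,0,440-c.shape[0],0,0,0))
cv2.imwrite("pics/f.png",np.hstack(ims))
```

```text
{'clock': 13.175, 'tcp_pos': [0.4029, 0.2388, 0.2567], 'orientation': [-0.0001, -0.0856, 0.9963, 0.0001], 'wrist_force': [1.2484, 0.1072, -0.3356], 'ft_torque': [0.016, -0.0139, 0.0312]}
grip rack x,y mm -432.0 -123.6 F along/lat 0.1 1.2 yaw -80.18
```

View pics/f.png

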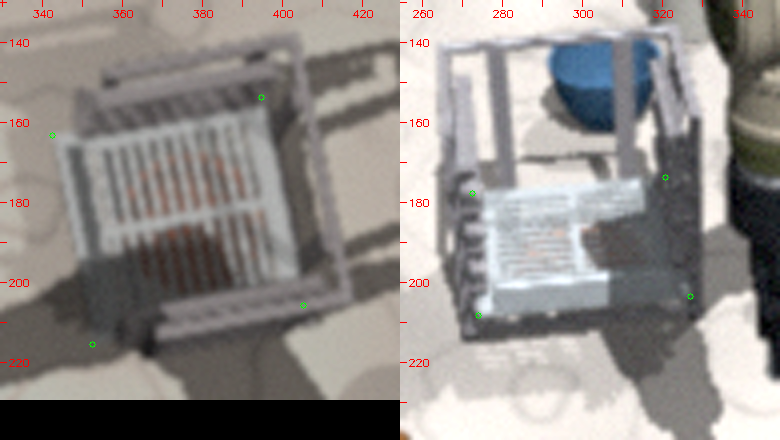

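```bash
python3 -c "
from workcell import env
print(env.hand_in())"
```

```text
the job is handed in; nothing more can be done
None
```

The draining tray is in the rack on the lowest pair of runners (65 mm), pushed against the backstop, and the job is handed in. That pair clears the 38 mm dish, which is the vessel standing in the rack.

- **Push:** the tray entered without noticeable force. The push rose to about 5–6 N over the springs. Near the backstop it stopped advancing while the force climbed to about 17 N, then 21 N, so it was bearing firmly.
- **Release:** I lowered the grip about 2 mm so the tray would lie on the runners, then let go. The wrist force dropped to near zero and I lifted the gripper away.
- **Last checks:** in the final pictures the tray lies on the lowest pair. Its corners agree with the computed home position to within 1–2 pixels (roughly 3–6 mm), so the force rise at the backstop is the firmer proof that it is fully home. The dish is visible through the slots and looks in its place.
- **Limits:** the last pictures covered only the area round the rack, so I did not look again at the spoon, ladle, pot and spice jar after retreating. The arm's shadow also hid the tray's right side in the last side picture. No check failed. The robot's clock read about 13 s at the end.

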